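# Draw the index key along the rail into its keyway

## Task

Park the rail's index key for the next run: take the key by its black handle and draw it along the aluminium rail, without lifting it off, until its steel tongue drops into the wide groove; stop there and let go, leaving it seated and upright. The narrow groove at the other end of the rail is not the one. Do not knock over the conical flask behind the rail.

Things in the scene. Friction and masses are not known exactly. Their poses are not given: they have to be found in the camera images.
- key_handle (a point): Loose key, 0.25 kg, 76 mm tall (sizes in mm): black handle 24 along rail x 32 across x 55 tall; steel plate 64 along x 44 x 8; tongue below it 20 along x 36 x 13. Point: in the handle, 27 below its top, 49 above the tongue's underside. x across rail, y along, z up. Starts standing on its tongue near the rail's middle; point 49 above the running surface, 36 when seated (plate on rail).
- wide_groove_mouth (a point): Centre of the wide groove's mouth, level with the rail's running surface (30 mm above the worktop). Groove: 34 mm along the rail, 16 mm deep, right across it; 130 mm from the rail's middle, at its left or right end. The tongue has 7 mm to spare each way along the rail. x across rail, y along rail, z up.
- narrow_groove_mouth (a point): Centre of the narrow groove's mouth (12 mm along the rail, 16 mm deep), 130 mm from the middle at the other end: too narrow for the tongue. x across rail, y along, z up. The rail is a fixed aluminium channel, 376 mm long, 64 wide, lying roughly left to right on a grey base plate; its flat running surface is 50 mm wide between curbs 6 mm high.
- flask_centre (a point): Conical glass flask, 68 mm across its foot, 113 mm tall, standing loose on the worktop behind the rail, its axis about 100 mm from the rail's centre line. This point is on its axis, 56 mm above its underside; z up.
Things that resemble listed ones, but are neither listed nor needed, are in the scene too. What is shaped like the part that bears key_handle but brown is not meant.

How it is judged:
By the outcome, as a careful person would: the job done as asked, in the order asked, and still so for the second after the job is handed in, with the robot touching nothing.
It also fails if it takes over 32 s, if anything falls off the work surface, if the arm or the gripper's body presses on something with over 40 N, if the wrist force passes 120 N, or if a joint passes its speed limit or range.

## Robot

A 6-joint arm with a two-finger parallel gripper is mounted at the origin on a cart in front of the work surface, level with it; the furniture and walls round the work are solid. World frame = base frame: x ahead of the robot, y to its left, z up, the work surface at z = 0. Lengths are in m, angles in rad, forces in N, time in s.
With the tool pointing down it reaches from about 0.375 to 0.9 m from the base axis. Payload 3.1 kg.
Tool frame: the origin (TCP) lies on the centre line of the jaws, within the pads' length; the fingertips stand robot.finger_overhang ahead of it and the grasp point (between the pads) lies 2 mm behind it (robot.finger_overhang is the distance from the TCP to the fingertips, in m); z points along the fingers, y is the direction in which the jaws open and shut (so a half turn about z gives the same grasp; the last joint's range is limited). The gripper opens to 87 mm and grips with 3 to 60 N. Pads are 19 mm wide; open, the fingers measure 117 mm over their backs; the gripper's body (75 mm by 190 mm) begins 51 mm behind the grasp point.
Start: joints at [-1.419, 0.527, 1.433, -0, 1.181, -0.178], TCP at [0.202, -0.591, 0.24] pointing down, gripper open.
Joint ranges: [-3.08, 3.08], [-0.75, 2.2], [0.22, 2.44], [-1.43, 4.57], [0, 2.65], [-2.85, 2.85]. Speed limits (rad/s): [2.79, 2.79, 3.14, 3.14, 3.14, 3.14].

## Interface

Orientations are given as a unit quaternion [x, y, z, w].
In Python, from rig import robot gives the robot as it stands. The module is installed in compiled form; this text tells all that it offers.
- The arm moves only by the tool step_arm, never from a script. Its arguments are lists of equal length, an entry for each row: "slide": the shift along the tool's x, y, z in mm, a list of three; "twist": the turn about the tool's z in degrees. A call has 1 to 20 rows; each row shifts and turns the commanded pose from where the row before left it, along the tool's axes as they then stand; what a row does not reach is not made up. A row lasts 1/12 s, in which the tool goes at most 41.7 mm and 7.16 degrees, less where a joint would pass 70% of its speed; a pose out of reach is approached as far as the arm can. A call is refused whole if a number of a shift passes 41.7 or a number of a turn 7.16, either way. A call with a gripper value outside its range is refused whole. "jaw" is the finger opening in mm, from 0 to 87, set as the call begins (left out, the last holds). The fingers move at their own pace and stop on an object; "force" is the grip in N (left out, the last holds). Time passes only in rows, so rows that do not move let the fingers close. It gives the time, the measured TCP pose, the force and the opening at its end, in the units of the state.
- robot.get_obs(): the state, without advancing time (a new reading comes with each control period).
- robot.camera(name): name is "scene" or "side" or "wrist"; returns a dict with "color" (480x640x3 uint8, blue, green, red), "depth" (480x640 float32, m along the optical axis (not along the pixel's ray), 0 where there is no reading), "camera_matrix" (3x3 intrinsics, pixels), "origin" and "orientation" of the camera in the world. Camera axes: x right, y down, z forward; pixel columns grow to the right and rows downward; lengths in m; the calibration is good to about 2 mm. A picture is of the moment at which its call begins.
- robot.hand_in(): hands the job in, once; it reports no verdict.
The state is a dict: "time": time; "q": joint angles; "joint_velocities": joint speeds; "joint_torque": joint torques, N m; "position": TCP position; "tool_rot": TCP orientation; "ft_force": force on the tool from outside, world axes, zero at the start; "moment": the same for the moment, N m; "grip_width": finger opening in m.
Only numpy, scipy, OpenCV 4.12 (cv2) and the standard library are available. Lean on these libraries where they do the work, as an engineer would, in place of code of your own. Each camera call takes 0.05 s, during which the arm holds its last target.

## Working session

There is one attempt and no reset: what is moved stays moved. The work goes in short steps, Python scripts to look and compute and a tool call to move; the robot and the scene stay as the last step left them, time stands still between calls to the robot, and variables do not carry over. Pictures are saved under pics/ and viewed, and the job is handed in when it is done.

Besides the shell and the picture viewer there is one more tool, called after "Request:" as name(argument=value, ...) on one line, values as JSON. step_arm: Moves the arm, as the interface text tells. Its arguments: {"type":"object","properties":{"slide":{"type":"array","items":{"type":"array","items":{"type":"number"}}},"twist":{"type":"array","items":{"type":"number"}},"jaw":{"type":"number"},"force":{"type":"number"}},"required":["slide","twist"]}

```bash
mkdir -p pics
cat > h.py <<'E'
import numpy as np,cv2
from scipy.spatial.transform import Rotation as R
from rig import robot
def cam(n):
    c=robot.camera(n); np.savez('last_%s.npz'%n,**{k:np.array(v) for k,v in c.items()}); return c
def load(n): return np.load('last_%s.npz'%n)
def ray(c,u,v):
    K=c['camera_matrix'];d=np.linalg.inv(K)@np.array([u,v,1.]);return np.array(c['origin']),R.from_quat(c['orientation']).as_matrix()@d
def onz(c,u,v,z):
    o,d=ray(c,u,v);return o+d*(z-o[2])/d[2]
def dep(c,u,v):
    o,d=ray(c,u,v);return o+d*float(c['depth'][int(v),int(u)])
def proj(c,p):
    q=R.from_quat(c['orientation']).as_matrix().T@(np.array(p)-c['origin']);q=c['camera_matrix']@q;return q[:2]/q[2]
E
python3 - <<'E'
from h import *
for n in ("scene","side","wrist"):
    c=cam(n);cv2.imwrite('pics/%s0.png'%n,c['color']);print(n,c['origin'],c['orientation'])
o=robot.get_obs();print(o,robot.finger_overhang)
E
```

```text
scene [-0.1518897   0.64945303  0.64211327] [-0.4179742   0.7734949  -0.42227439  0.22065256]
side [0.50122061 0.97746216 1.00915988] [-0.04631472  0.93455181 -0.35270804  0.00805564]
wrist [ 0.27192053 -0.56704233  0.3832837 ] [ 0.8063029  -0.57558502 -0.08013301  0.11025528]
{'time': 0.15, 'q': array([-1.41953219e+00,  5.28275548e-01,  1.43361660e+00, -2.41850868e-05,
        1.18138815e+00, -1.78465637e-01]), 'joint_velocities': array([-9.16854800e-04, -2.23138937e-03, -2.49736243e-03, -2.06378495e-04,
        1.64624688e-03, -7.75085088e-05]), 'joint_torque': array([ 6.09631315e-04, -4.40428841e+01, -1.76842868e+01,  6.33350085e-02,
        5.51978743e-02, -9.63382649e-05]), 'position': array([ 0.20232689, -0.59077747,  0.23877957]), 'tool_rot': array([ 9.86439433e-01,  1.64123528e-01,  2.93938655e-07, -8.43895182e-04]), 'ft_force': array([-0.13150862,  0.12200715, -0.888553  ]), 'moment': array([-0.05031144,  0.00689206,  0.00708528]), 'grip_width': 0.08699534794719534} 0.017
```

View pics/scene0.png

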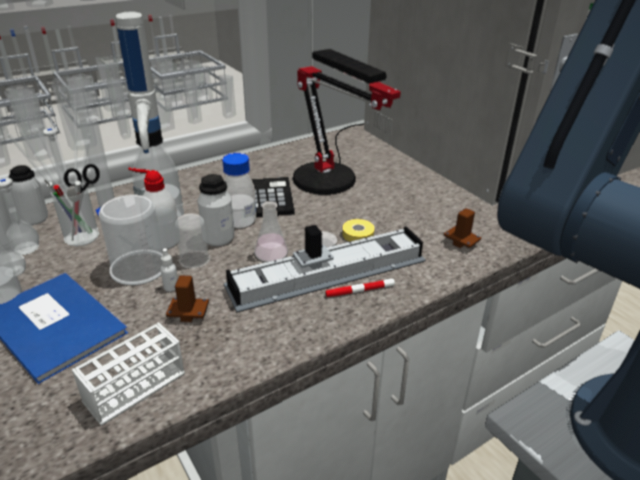

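View pics/side0.png

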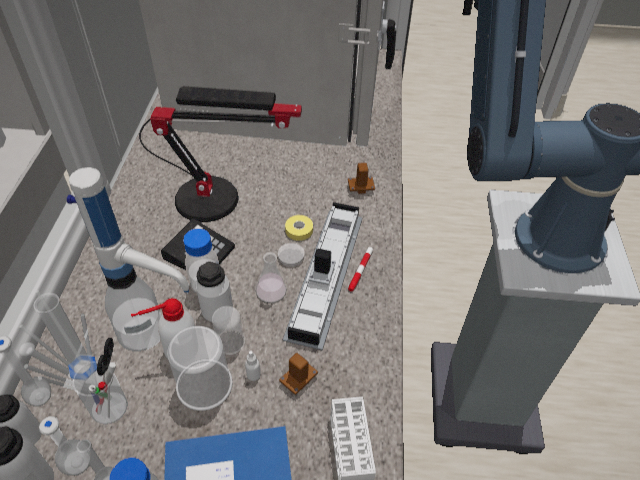

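View pics/wrist0.png

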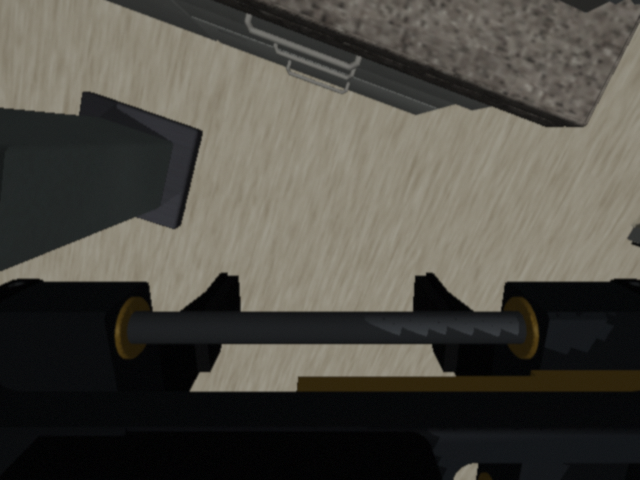

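The scene view shows the rail from (232,285) to (420,245), with the key's handle at (314,240). The side view shows the handle at (322,260) and the flask at (270,285). I'll zoom in on both.

Run:
```python
from h import *
a=load('scene')['color'][190:310,220:430];cv2.imwrite('pics/z1.png',cv2.resize(a,None,fx=3.8,fy=3.8,interpolation=cv2.INTER_CUBIC))
a=load('side')['color'][195:350,245:385];cv2.imwrite('pics/z2.png',cv2.resize(a,None,fx=3.8,fy=3.8,interpolation=cv2.INTER_CUBIC))
```

```text
(no output)
```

View pics/z1.png

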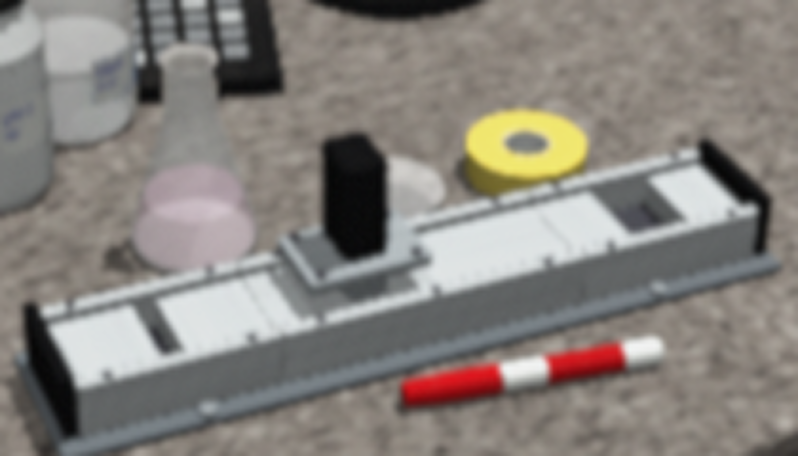

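View pics/z2.png

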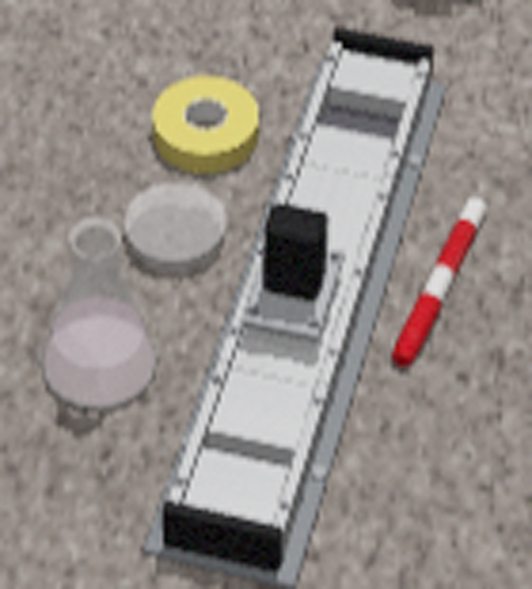

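The wide groove is at the far right (−y) end: z1 (640,203), z2 (362,112). The narrow groove is at the near end: z1 (158,325), z2 (248,447). The flask stands beside the narrow half, so the draw goes away from it.

Run:
```python
from h import *
s=load('side');c=load('scene')
f=lambda p:(245+(p[0]+.5)/3.8-.5,195+(p[1]+.5)/3.8-.5)
g=lambda p:(220+(p[0]+.5)/3.8-.5,190+(p[1]+.5)/3.8-.5)
W=[onz(s,*f(p),.03) for p in [(332,90),(405,98),(397,135),(320,122)]]
N=[onz(s,*f(p),.03) for p in [(208,432),(292,455),(288,465),(203,445)]]
W2=[onz(c,*g(p),.03) for p in [(595,193),(643,176),(684,214),(634,233)]]
N2=[onz(c,*g(p),.03) for p in [(135,308),(155,300),(180,345),(160,355)]]
for n,a in (('W side',W),('N side',N),('W scene',W2),('N scene',N2)):
    a=np.array(a);print(n,a.mean(0).round(4));print(a[:,:2].round(4))
w=np.mean(W,0);n=np.mean(N,0);print('sep',np.linalg.norm(w-n),(w+n)/2)
w=np.mean(W2,0);n=np.mean(N2,0);print('sep',np.linalg.norm(w-n),(w+n)/2)
# handle black masks
for nm,cc,box in (('side',s,(305,240,340,280)),('scene',c,(300,220,326,262))):
    x0,y0,x1,y1=box;im=cc['color'][y0:y1,x0:x1];m=(im.max(2)<60)
    v,u=np.nonzero(m);u=u+x0;v=v+y0
    print(nm,u.min(),u.max(),v.min(),v.max(),len(u))
    P=np.array([dep(cc,a,b) for a,b in zip(u,v) if cc['depth'][b,a]>0])
    print(P.min(0).round(3),P.max(0).round(3))
    t=P[P[:,2]>.1015]; print('top',t.mean(0).round(4),len(t),t.min(0),t.max(0),np.histogram(P[:,2],bins=10))
# flask
for p in [(100,345)]: print('flask',onz(s,*f(p),.02))
```

```text
W side [0.5198 0.0389 0.03  ]
[[0.5404 0.023 ]
 [0.495  0.0249]
 [0.4982 0.0567]
 [0.5456 0.051 ]]
N side [0.5648 0.2963 0.03  ]
[[0.5872 0.2873]
 [0.5407 0.2976]
 [0.5423 0.3042]
 [0.5889 0.2961]]
W scene [0.524  0.0365 0.03  ]
[[0.5439 0.0494]
 [0.5429 0.0183]
 [0.5043 0.023 ]
 [0.5049 0.0553]]
N scene [0.5663 0.2937 0.03  ]
[[0.5849 0.2957]
 [0.5854 0.2847]
 [0.5483 0.2915]
 [0.5467 0.3029]]
sep 0.26130292390257986 [0.54228019 0.16759768 0.03      ]
sep 0.260629134761277 [0.54516974 0.16510647 0.03      ]
side 315 330 249 273 344
[0.533 0.185 0.051] [0.565 0.213 0.108]
top [0.549  0.1987 0.1037] 111 [0.53364887 0.18463851 0.10150872] [0.5646615  0.21266353 0.10803452] (array([10, 21, 23, 29, 27, 27, 28, 29, 60, 90]), array([0.05099677, 0.05670055, 0.06240432, 0.0681081 , 0.07381187,
       0.07951565, 0.08521942, 0.0909232 , 0.09662697, 0.10233075,
       0.10803452]))
scene 305 321 226 257 467
[0.53  0.185 0.054] [0.562 0.209 0.107]
top [0.5454 0.1971 0.104 ] 116 [0.53034419 0.18460505 0.1015548 ] [0.56191252 0.20774143 0.10684948] (array([ 30,  34,  47,  35,  44,  41,  40,  36,  42, 116]), array([0.0536247 , 0.05894718, 0.06426966, 0.06959214, 0.07491461,
       0.08023709, 0.08555957, 0.09088205, 0.09620452, 0.101527  ,
       0.10684948]))
flask [0.6553666  0.22724495 0.02      ]
```

Run:
```python
from h import *
s=load('side');c=load('scene')
for n,l in (('side',[(275,100),(298,110),(230,98),(205,185),(345,100),(370,135),(375,20),(350,30),(390,45),(390,20),(395,230),(160,115)]),('scene',[(320,55),(383,75),(395,95),(305,75),(370,90),(500,190),(540,20),(525,60),(390,140),(450,170)])):
    for p in l: print(n,p,dep(load(n),*p).round(3))
# robot-side sampled points with z>0.08, in corridor x<0.65
for n in('side','scene'):
    cc=load(n);P=np.array([dep(cc,u,v) for v in range(0,480,6) for u in range(0,640,6) if cc['depth'][v,u]>0])
    m=(P[:,2]>.1)&(P[:,0]<.68)&(P[:,0]>.25)&(P[:,1]<.4)&(P[:,1]>-.8)
    print(n,P[m].round(2).tolist()[:70])
```

```text
side (275, 100) [ 0.675 -0.045  0.299]
side (298, 110) [ 0.625 -0.033  0.287]
side (230, 98) [ 0.764 -0.021  0.313]
side (205, 185) [ 0.847 -0.017  0.068]
side (345, 100) [ 0.534 -0.257  0.167]
side (370, 135) [ 0.461 -0.344 -0.002]
side (375, 20) [ 0.479 -0.258  0.378]
side (350, 30) [ 0.532 -0.244  0.358]
side (390, 45) [ 0.438 -0.294  0.301]
side (390, 20) [ 0.444 -0.301  0.358]
side (395, 230) [ 0.389  0.012 -0.004]
side (160, 115) [ 0.922 -0.024  0.256]
scene (320, 55) [ 0.845 -0.014  0.31 ]
scene (383, 75) [ 0.677 -0.049  0.307]
scene (395, 95) [ 0.621 -0.036  0.286]
scene (305, 75) [ 0.907 -0.014  0.251]
scene (370, 90) [ 0.68  -0.022  0.28 ]
scene (500, 190) [ 0.513 -0.262  0.066]
scene (540, 20) [ 0.523 -0.287  0.411]
scene (525, 60) [ 0.516 -0.259  0.344]
scene (390, 140) [ 0.895 -0.274  0.037]
scene (450, 170) [ 0.663 -0.264  0.049]
side [[0.67, -0.26, 0.41], [0.66, -0.26, 0.41], [0.65, -0.26, 0.41], [0.63, -0.26, 0.41], [0.62, -0.26, 0.41], [0.61, -0.26, 0.41], [0.59, -0.26, 0.42], [0.58, -0.26, 0.42], [0.57, -0.26, 0.42], [0.55, -0.26, 0.42], [0.54, -0.26, 0.42], [0.53, 
[... 1982 characters left out ...]
 -0.26, 0.44], [0.47, -0.26, 0.45], [0.47, -0.27, 0.45], [0.46, -0.28, 0.45], [0.47, -0.3, 0.44], [0.47, -0.32, 0.44], [0.46, -0.33, 0.44], [0.27, -0.03, 0.5], [0.26, -0.03, 0.51], [0.25, -0.03, 0.51], [0.68, -0.26, 0.4], [0.66, -0.26, 0.4], [0.65, -0.26, 0.41], [0.63, -0.26, 0.41], [0.62, -0.26, 0.41], [0.6, -0.26, 0.41], [0.59, -0.26, 0.42], [0.57, -0.26, 0.42], [0.56, -0.26, 0.42], [0.55, -0.26, 0.42], [0.53, -0.26, 0.43], [0.52, -0.26, 0.43], [0.51, -0.27, 0.43], [0.49, -0.26, 0.43], [0.48, -0.26, 0.44], [0.47, -0.26, 0.44], [0.47, -0.27, 0.44], [0.47, -0.29, 0.44], [0.47, -0.31, 0.43], [0.46, -0.32, 0.43], [0.46, -0.34, 0.43], [0.26, -0.03, 0.5], [0.25, -0.03, 0.5], [0.67, -0.26, 0.39]]
```

Request:
step_arm(slide=[[0,0,0],[0,0,0],[0,0,0],[0,0,0],[0,0,0]], twist=[7,7,7,7,0.5])

```text
time: 0.57
position: [0.2024, -0.5911, 0.2392]
tool_rot: [0.996, -0.085, -0.0, -0.0]
ft_force: [-0.8, 0.3, -0.4]
grip_width: 0.0872
```

```bash
cat >> h.py <<'E'
def rel(*pts):
    o=robot.get_obs();M=R.from_quat(o['tool_rot']).as_matrix();p=o['position']
    print('t',o['time'],'pos',p.round(4),'ft',o['ft_force'].round(1),'w',round(o['grip_width'],4),'yawx',np.degrees(np.arctan2(M[1,0],M[0,0])).round(2),'q6',o['q'][5].round(2))
    for t in pts:
        t=np.array(t,float);print((M.T@(t-p)*1000).round(1));p=t
E
python3 -c "
from h import *
rel([.25,-.35,.24],[.39,-.11,.24],[.547,.198,.24])"
```

```text
t 0.5667 pos [ 0.2024 -0.5911  0.2392] ft [-0.8  0.3 -0.4] w 0.0872 yawx -9.74 q6 0.32
[   6.1 -245.6   -0.6]
[ 9.740e+01 -2.602e+02  2.000e-01]
[ 1.026e+02 -3.301e+02  2.000e-01]
```

Request:
step_arm(slide=[[1,-35,0],[1,-35,0],[1,-35,0],[1,-35,0],[1,-35,0],[1,-35,0],[0,-35,0],[12,-32.5,0],[12,-32.5,0],[12,-32.5,0],[12,-32.5,0],[12,-32.5,0],[12,-32.5,0],[12,-32.5,0],[12,-32.5,0]], twist=[0,0,0,0,0,0,0,0,0,0,0,0,0,0,0])

```text
time: 1.82
position: [0.3878, -0.1088, 0.2397]
tool_rot: [0.997, -0.082, 0.0, 0.0]
ft_force: [0.2, -0.6, 0.6]
grip_width: 0.0872
```

Request:
step_arm(slide=[[10,-33,0],[10,-33,0],[10,-33,0],[10,-33,0],[10,-33,0],[10,-33,0],[10,-33,0],[10,-33,0],[10,-33,0],[11,-33,0],[0,0,0],[0,0,0]], twist=[0,0,0,0,0,0,0,0,0,0,0,0])

```text
time: 2.82
position: [0.5421, 0.1995, 0.2391]
tool_rot: [0.997, -0.081, -0.0, 0.0]
ft_force: [-0.2, -1.0, -0.7]
grip_width: 0.087
```

```bash
python3 -c "
from h import *
rel([.547,.198,.24])
for n in ('wrist','scene','side'):
    c=cam(n);cv2.imwrite('pics/%s1.png'%n,c['color'])"
```

```text
t 2.8167 pos [0.5421 0.1995 0.2391] ft [-0.2 -1.  -0.7] w 0.087 yawx -9.29 q6 1.89
[ 5.1  0.7 -0.9]
```

View pics/wrist1.png

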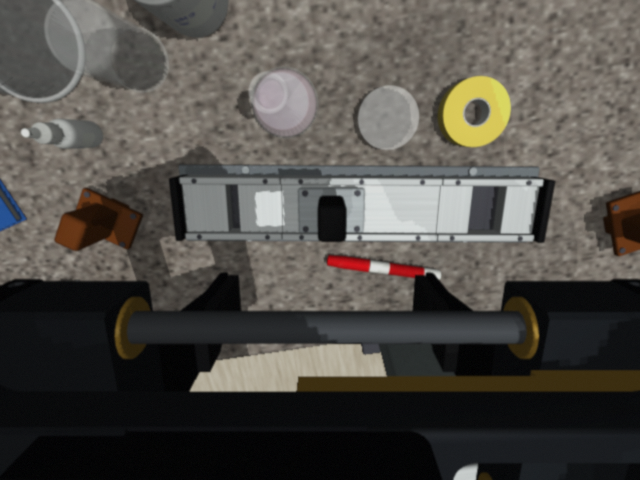

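The wrist view shows the wide groove at about (487,210), the narrow one at (233,208), the handle top at (332,202) and the plate at (304–364,188–238). Everything is nearly parallel to the jaws. I'll measure from a zoom.

Run:
```python
from h import *
a=load('wrist')['color'][160:250,170:360];cv2.imwrite('pics/z3.png',cv2.resize(a,None,fx=4,fy=4,interpolation=cv2.INTER_CUBIC))
a=load('wrist')['color'][160:250,370:560];cv2.imwrite('pics/z4.png',cv2.resize(a,None,fx=4,fy=4,interpolation=cv2.INTER_CUBIC))
```

```text
(no output)
```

View pics/z3.png

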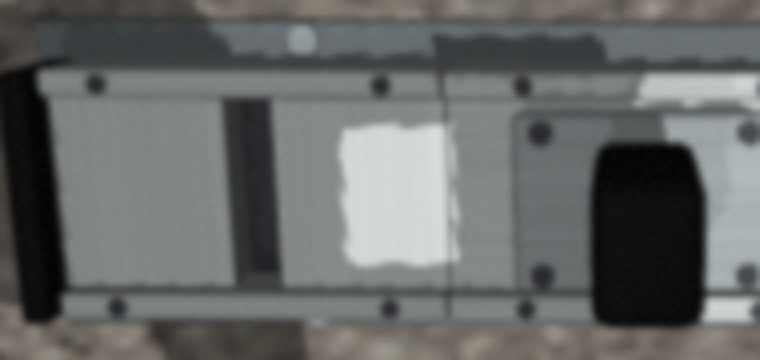

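View pics/z4.png

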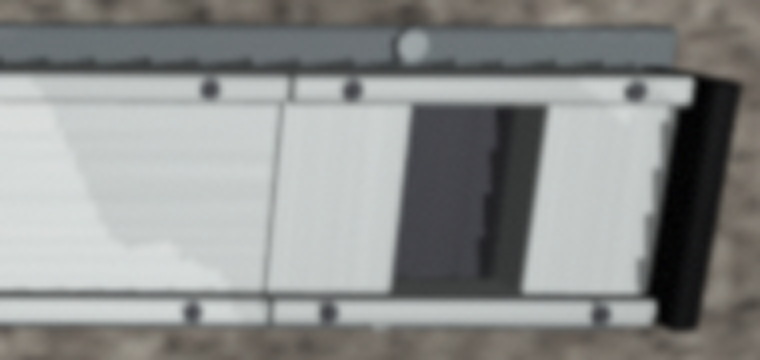

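Run:
```python
from h import *
w=load('wrist')
f=lambda p:(170+(p[0]+.5)/4-.5,160+(p[1]+.5)/4-.5)
g=lambda p:(370+(p[0]+.5)/4-.5,160+(p[1]+.5)/4-.5)
W=np.array([onz(w,*g(p),.03) for p in [(412,103),(548,103),(522,294),(390,292)]])
N=np.array([onz(w,*f(p),.03) for p in [(223,98),(270,98),(283,288),(236,288)]])
T=np.array([onz(w,*f(p),.106) for p in [(592,188),(703,188),(702,323),(592,323)]])
Pl=np.array([onz(w,*f(p),.051) for p in [(540,132),(543,275),(749,132),(747,275)]])
for n,a in zip('WNTP',(W,N,T,Pl)): print(n,a.mean(0).round(4),a[:,:2].round(4).tolist())
wm,nm=W.mean(0),N.mean(0);d=(wm-nm);print(np.linalg.norm(d),'mid',(wm+nm)/2);d/=np.linalg.norm(d)
print('rail ang',np.degrees(np.arctan2(d[0],d[1])))
for a in (Pl[2]-Pl[0],Pl[3]-Pl[1],T[1]-T[0],T[2]-T[3]): print('key ang',np.degrees(np.arctan2(a[0],a[1])),np.linalg.norm(a))
for n,q in (('T',T.mean(0)),('P',Pl.mean(0))): r=q-wm; print(n,'along to W',-r@d,'lateral',np.cross(d,r)[2])
print('dep handle top',dep(w,330,225),'surface',dep(w,395,215), dep(w,252,175))
```

```text
W [0.5198 0.0371 0.03  ] [[0.5469, 0.0499], [0.5414, 0.0163], [0.4925, 0.0241], [0.4985, 0.058]]
N [0.5628 0.2927 0.03  ] [[0.588, 0.2945], [0.5861, 0.2828], [0.5375, 0.2907], [0.5395, 0.3028]]
T [0.5487 0.1941 0.106 ] [[0.5644, 0.2028], [0.5608, 0.1809], [0.533, 0.1852], [0.5366, 0.2075]]
P [0.5484 0.194  0.051 ] [[0.5697, 0.2158], [0.5351, 0.2213], [0.5617, 0.1668], [0.5271, 0.1721]]
0.25921359916349473 mid [0.54129619 0.16489097 0.03      ]
rail ang -170.46278597124916
key ang -170.74895766142384 0.04958386506300358
key ang -170.75019886506885 0.049772485300259454
key ang -170.7494354693141 0.022220376064159785
key ang -170.75063145306305 0.02261641906187485
T along to W 0.15965012209778265 lateral 0.002449298277724731
P along to W 0.15948780346283334 lateral 0.002167299310231286
dep handle top [0.54756651 0.19546277 0.10491968] surface [0.52919779 0.13005076 0.02987893] [0.59194575 0.26825646 0.02049599]
```

```bash
python3 -c "
from h import *
rel([.5483,.1948,.2391],[.5483,.1948,.077])"
```

```text
t 2.9667 pos [0.5409 0.1972 0.2392] ft [-0.2 -0.1 -0.5] w 0.0873 yawx -9.58 q6 1.89
[7.7 1.1 0.1]
[  0.3  -0.2 162.1]
```

Request:
step_arm(slide=[[7.4,2,0],[0,0,30],[0,0,30],[0,0,30],[0,0,20],[0,0,0],[0,0,0]], twist=[0,0,0,0,0,0,0], jaw=60)

```text
time: 3.55
position: [0.5486, 0.1937, 0.129]
tool_rot: [0.996, -0.084, -0.001, 0.0]
ft_force: [0.1, 0.5, 0.8]
grip_width: 0.0607
```

```bash
python3 -c "
from h import *
rel([.5483,.1948,.077])
rel([.5483,.1948,.077])
for n in ('side','scene'):
    c=cam(n);rel([.5483,.1948,.077]);
    u,v=(322,260) if n=='side' else (314,240)
    cv2.imwrite('pics/%s2.png'%n,cv2.resize(c['color'][v-70:v+70,u-90:u+90],None,fx=4,fy=4,interpolation=cv2.INTER_CUBIC))"
```

```text
t 3.55 pos [0.5486 0.1937 0.129 ] ft [0.1 0.5 0.8] w 0.0607 yawx -9.68 q6 1.89
[-0.4 -1.1 52. ]
t 3.55 pos [0.5486 0.1937 0.129 ] ft [0.1 0.5 0.8] w 0.0607 yawx -9.68 q6 1.89
[-0.4 -1.1 52. ]
t 3.6 pos [0.5497 0.1941 0.1303] ft [ 0.2 -0.1 -0.2] w 0.0603 yawx -9.67 q6 1.89
[-1.6 -0.4 53.3]
t 3.65 pos [0.5503 0.1944 0.131 ] ft [ 0.6  0.2 -0.5] w 0.0604 yawx -9.65 q6 1.89
[-2.2 -0.  54. ]
```

View pics/scene2.png

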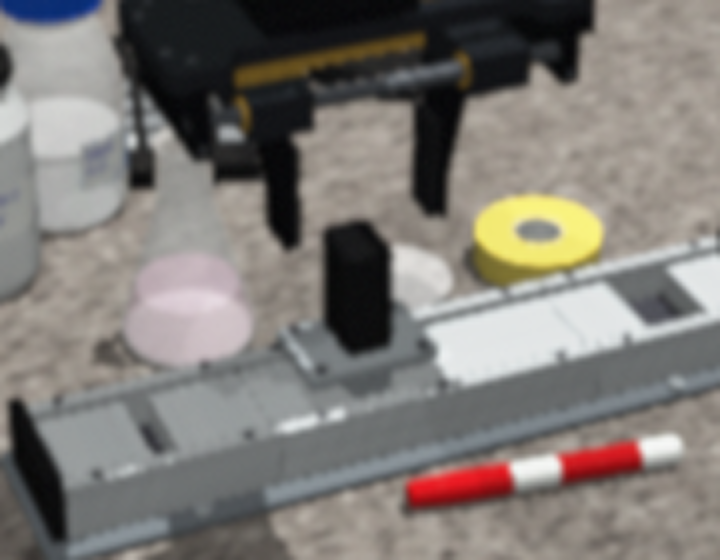

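View pics/side2.png

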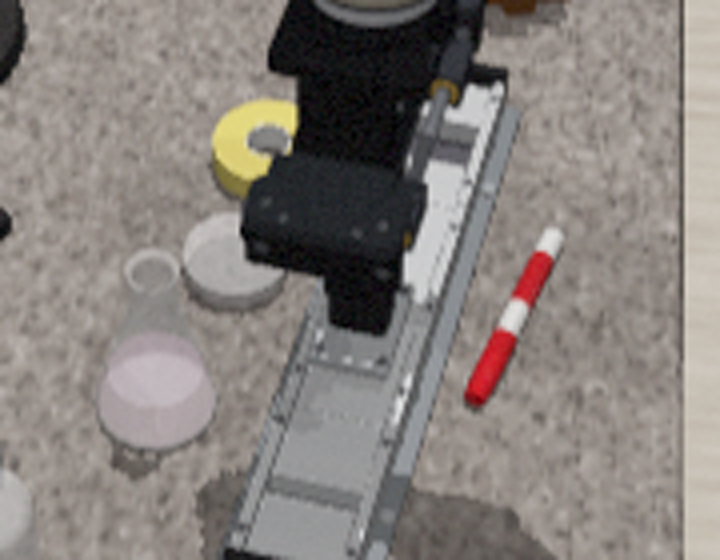

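The fingers straddle the handle (scene2: fingers at 285 and 432, handle at 357), lined up with the rail. I'll go down and close.

Request:
step_arm(slide=[[-0.8,0,18],[0,0,18],[0,0,12],[0,0,5],[0,0,0],[0,0,0],[0,0,0]], twist=[0,0,0,0,0,0,0])

```text
time: 4.23
position: [0.549, 0.1952, 0.0776]
tool_rot: [0.996, -0.084, 0.001, -0.0]
ft_force: [0.9, 0.7, 0.0]
grip_width: 0.0598
```

Request:
step_arm(slide=[[0,0,0],[0,0,0],[0,0,0],[0,0,0],[0,0,0],[0,0,0],[0,0,0],[0,0,0]], twist=[0,0,0,0,0,0,0,0], jaw=0, force=15)

```text
time: 4.9
position: [0.5481, 0.195, 0.0766]
tool_rot: [0.996, -0.084, -0.0, 0.0]
ft_force: [-0.1, -0.0, 0.5]
grip_width: 0.0238
```

```bash
python3 -c "
from h import *
rel([.5483,.1948,.077])
for n in ('side','scene'):
    c=cam(n);
    u,v=(322,260) if n=='side' else (314,240)
    cv2.imwrite('pics/%s3.png'%n,cv2.resize(c['color'][v-70:v+70,u-90:u+90],None,fx=4,fy=4,interpolation=cv2.INTER_CUBIC))
rel([.5483,.1948,.077])"
```

```text
t 4.9 pos [0.5481 0.195  0.0766] ft [-0.1 -0.   0.5] w 0.0238 yawx -9.61 q6 1.89
[ 0.3  0.2 -0.4]
t 5.0 pos [0.548  0.195  0.0765] ft [-0.4 -1.1  0.5] w 0.0239 yawx -9.6 q6 1.89
[ 0.3  0.2 -0.5]
```

View pics/scene3.png

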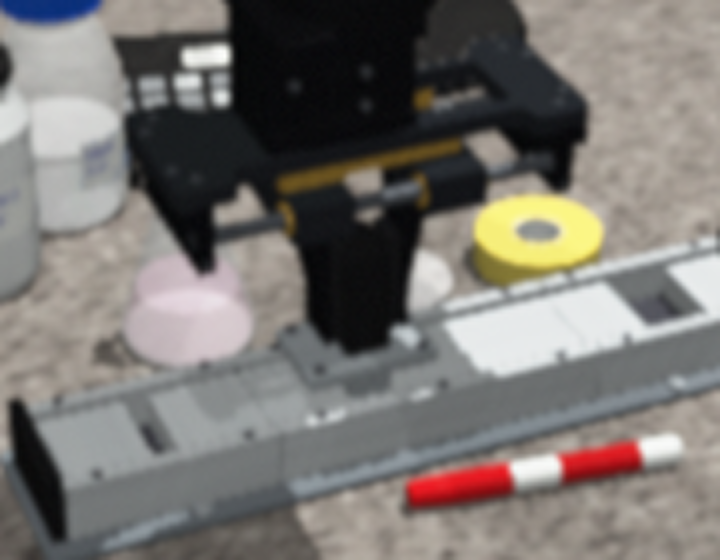

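Grasp holds: opening is 23.9 mm against the 24 mm handle. I'll add a slight downward preload so the tongue stays on the rail, then draw.

Request:
step_arm(slide=[[0,0,0.7],[0,0,0],[0,0,0],[0,1,0],[0,2,0],[0,2,0]], twist=[0,0,0,0,0,0])

```text
time: 5.5
position: [0.5481, 0.1912, 0.0765]
tool_rot: [0.996, -0.084, 0.001, -0.001]
ft_force: [-0.3, 4.1, 4.6]
grip_width: 0.0241
```

```bash
python3 -c "
from h import *
rel([.5205,.0375,.077])"
```

```text
t 5.5 pos [0.5481 0.1912 0.0765] ft [-0.3  4.1  4.6] w 0.0241 yawx -9.66 q6 1.88
[ -1.4 156.2  -0.9]
```

Request:
step_arm(slide=[[-0.1,4,0],[-0.1,6,0],[-0.1,7,0.1],[-0.1,7,0],[-0.1,7,0],[-0.1,7,0.1],[-0.1,7,0],[-0.1,7,0],[-0.1,7,0],[-0.1,7,0],[0,7,0],[0,6,0],[0,5,0],[0,3,0],[0,2,0],[0,1,0],[0,0,0]], twist=[0,0,0,0,0,0,0,0,0,0,0,0,0,0,0,0,0])

```text
time: 6.92
position: [0.5327, 0.1019, 0.0765]
tool_rot: [0.996, -0.084, 0.002, -0.001]
ft_force: [0.7, 4.6, 7.1]
grip_width: 0.024
```

```bash
python3 -c "
from h import *
rel([.5205,.0375,.077])
c=cam('scene');cv2.imwrite('pics/scene4.png',cv2.resize(c['color'][170:300,290:470],None,fx=4,fy=4,interpolation=cv2.INTER_CUBIC))
rel([.5205,.0375,.077])
"
```

```text
t 6.9167 pos [0.5327 0.1019 0.0765] ft [0.7 4.6 7.1] w 0.024 yawx -9.69 q6 1.72
[-1.2 65.5 -0.6]
t 6.9667 pos [0.5326 0.1019 0.0765] ft [0.3 5.  8.3] w 0.0242 yawx -9.68 q6 1.72
[-1.1 65.5 -0.6]
```

View pics/scene4.png

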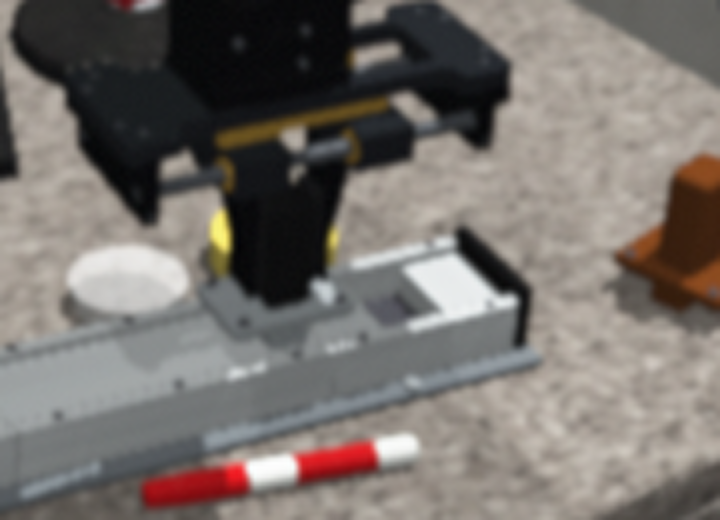

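Request:
step_arm(slide=[[-0.1,3,0],[-0.1,5,0],[-0.1,6,0],[-0.1,6,0],[-0.1,6,0],[-0.1,6,0],[-0.1,6,0],[-0.1,6,0],[-0.1,6,0],[-0.1,5,0],[0,4,0],[0,3,0],[0,2,0],[0,1,0],[0,0,0],[0,0,0]], twist=[0,0,0,0,0,0,0,0,0,0,0,0,0,0,0,0])

```text
time: 8.3
position: [0.519, 0.0375, 0.0752]
tool_rot: [0.996, -0.084, -0.001, 0.0]
ft_force: [-0.1, -0.6, -2.0]
grip_width: 0.0238
```

```bash
python3 -c "
from h import *
rel([.5205,.0375,.077])
c=cam('scene');cv2.imwrite('pics/scene5.png',cv2.resize(c['color'][170:300,290:470],None,fx=4,fy=4,interpolation=cv2.INTER_CUBIC))
c=cam('wrist');cv2.imwrite('pics/wrist5.png',c['color'])
c=cam('side');cv2.imwrite('pics/side5.png',cv2.resize(c['color'][150:300,260:420],None,fx=4,fy=4,interpolation=cv2.INTER_CUBIC))
rel([.5205,.0375,.077])
"
```

```text
t 8.3 pos [0.519  0.0375 0.0752] ft [-0.1 -0.6 -2. ] w 0.0238 yawx -9.6 q6 1.6
[ 1.5 -0.2 -1.8]
t 8.45 pos [0.5193 0.0377 0.0755] ft [ 0.5 -0.9 -2. ] w 0.0234 yawx -9.59 q6 1.6
[ 1.2  0.  -1.5]
```

View pics/scene5.png

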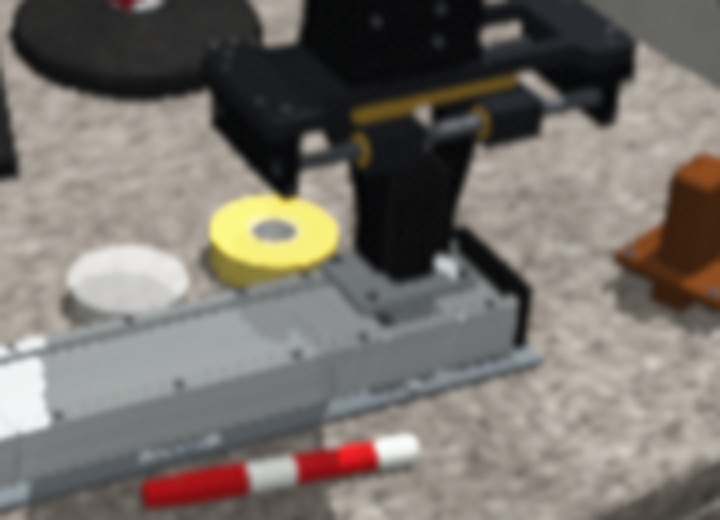

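View pics/wrist5.png

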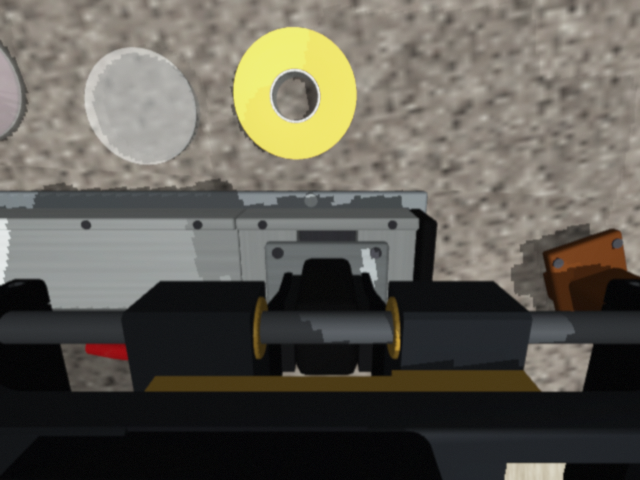

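The wrist force reads −2 N, the key's weight, so the tongue is over the groove. In wrist5 the groove centre (327,236) matches the plate centre at column 326.5. I'll lower it to seat.

Request:
step_arm(slide=[[0.7,0,1],[0,0,1.5],[0,0,2],[0,0,2],[0,0,2],[0,0,1.5],[0,0,1],[0,0,0],[0,0,0]], twist=[0,0,0,0,0,0,0,0,0])

```text
time: 9.2
position: [0.5201, 0.0375, 0.0646]
tool_rot: [0.996, -0.084, -0.0, -0.0]
ft_force: [-0.3, -0.4, -2.5]
grip_width: 0.0238
```

Request:
step_arm(slide=[[0,0,0.5],[0,0,0.5],[0,0,0],[0,0,0]], twist=[0,0,0,0])

```text
time: 9.53
position: [0.5201, 0.0375, 0.0637]
tool_rot: [0.996, -0.084, 0.0, -0.0]
ft_force: [-0.2, -0.3, -1.4]
grip_width: 0.0239
```

Request:
step_arm(slide=[[0,0,0.5],[0,0,0.3],[0,0,0],[0,0,0]], twist=[0,0,0,0])

```text
time: 9.87
position: [0.5202, 0.0375, 0.0635]
tool_rot: [0.996, -0.084, 0.0, 0.0]
ft_force: [-0.9, 0.3, 5.7]
grip_width: 0.0241
```

```bash
python3 -c "
from h import *
rel()
c=cam('wrist');cv2.imwrite('pics/wrist6.png',c['color'])
c=cam('side');cv2.imwrite('pics/side6.png',cv2.resize(c['color'][150:300,260:420],None,fx=4,fy=4,interpolation=cv2.INTER_CUBIC))
"
```

```text
t 9.8667 pos [0.5202 0.0375 0.0635] ft [-0.9  0.3  5.7] w 0.0241 yawx -9.6 q6 1.6
```

View pics/wrist6.png

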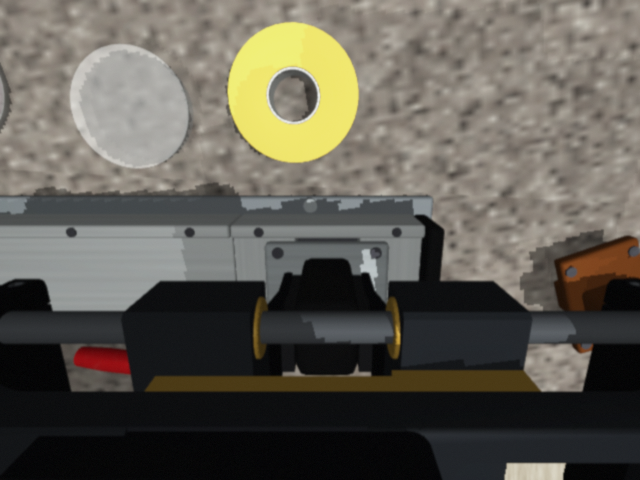

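View pics/side6.png

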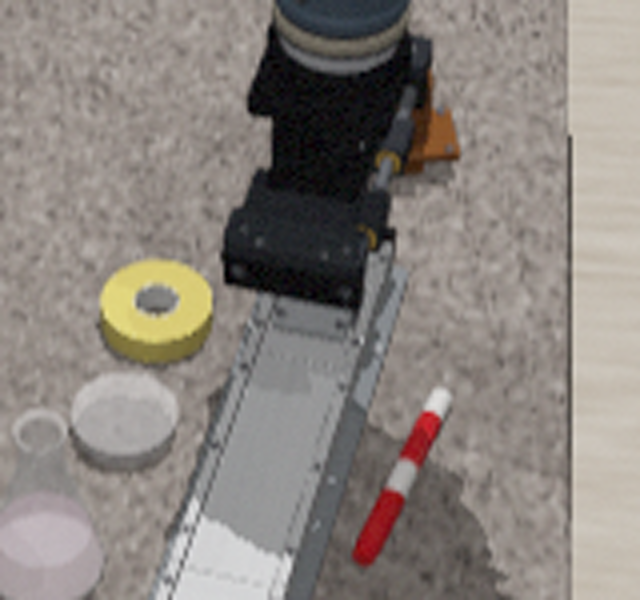

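Seated: the TCP has dropped 13 mm, there is 5.7 N of support from below, and the plate lies flat between the curbs. I'll release part-way, staying clear of the end cap, then rise straight up.

Request:
step_arm(slide=[[0,0,-0.3],[0,0,0],[0,0,0],[0,0,0],[0,0,0],[0,0,0]], twist=[0,0,0,0,0,0], jaw=44)

```text
time: 10.47
position: [0.5201, 0.0375, 0.063]
tool_rot: [0.996, -0.084, -0.0, 0.0]
ft_force: [-0.1, -0.3, 0.2]
grip_width: 0.0432
```

Request:
step_arm(slide=[[0,0,-4],[0,0,-10],[0,0,-15],[0,0,-20],[0,0,-20],[0,0,-20],[-20,0,-10],[-25,0,0],[-25,0,0],[0,0,0],[0,0,0]], twist=[0,0,0,0,0,0,0,0,0,0,0])

```text
time: 11.38
position: [0.4499, 0.0496, 0.163]
tool_rot: [0.997, -0.084, 0.0, -0.0]
ft_force: [0.9, 0.3, 1.5]
grip_width: 0.0442
```

```bash
python3 -c "
from h import *
rel()
c=cam('wrist');cv2.imwrite('pics/wrist7.png',c['color'])
c=cam('side');cv2.imwrite('pics/side7.png',cv2.resize(c['color'][170:350,240:400],None,fx=3.3,fy=3.3,interpolation=cv2.INTER_CUBIC))
c=cam('scene');cv2.imwrite('pics/scene7.png',cv2.resize(c['color'][180:300,220:430],None,fx=3.8,fy=3.8,interpolation=cv2.INTER_CUBIC))
"
```

```text
t 11.3833 pos [0.4499 0.0496 0.163 ] ft [0.9 0.3 1.5] w 0.0442 yawx -9.58 q6 1.6
```

View pics/wrist7.png

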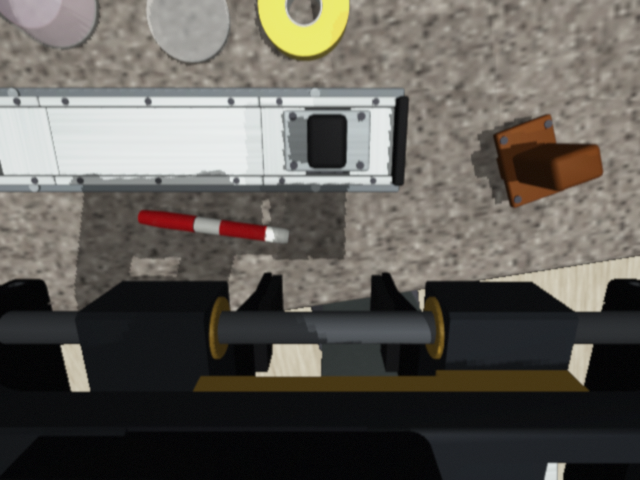

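View pics/scene7.png

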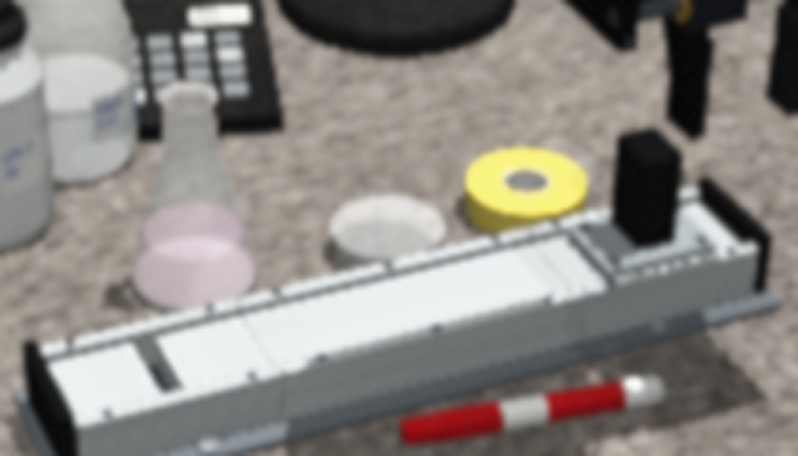

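View pics/side7.png

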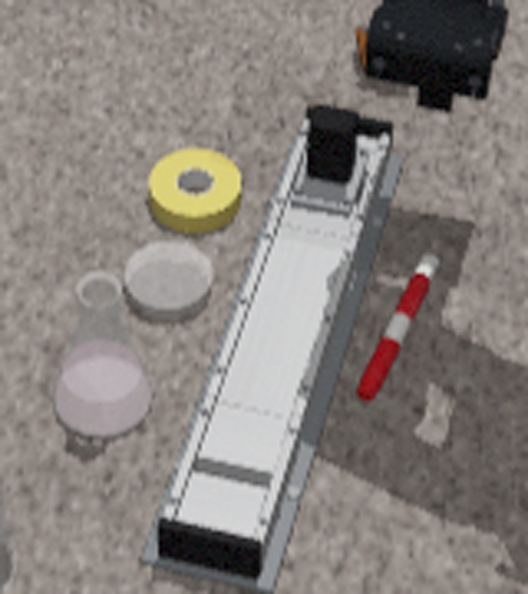

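The key is seated and upright in the wide groove: wrist7 shows the plate at (284–370,108–175), flat between the curbs. The flask is standing and the gripper is clear. One check of the handle top's height before I hand in.

```bash
python3 -c "
from h import *
w=load('wrist');print('top',dep(w,327,140),'plate',dep(w,298,140),'rail',dep(w,200,140))
robot.hand_in();rel()"
```

```text
top [0.52186411 0.03692036 0.09384489] plate [0.5252918  0.05805062 0.03747135] rail [0.53783273 0.13279937 0.0282524 ]
the job is handed in; nothing more can be done
the job is handed in; nothing more can be done
```

The key is parked in the wide groove, at the robot's right (−y) end of the rail. It is seated, upright and released, and the job was handed in at about 11.5 s of the 32 s allowed.

I gripped the handle along the rail at 15 N and drew the key about 160 mm with a light downward press (5–8 N). It was then lowered 13 mm into the groove, released with a partial opening to clear the end cap, and the arm backed off.

**Last checks:**
- **Seating height:** the handle top measured 94 mm, against 93 mm expected when seated. The plate top was 37.5 mm against 38 mm.
- **Position:** the handle was at (0.522, 0.037), against about (0.5205, 0.0375) measured for the groove centre. The plate lay flat between the curbs.
- **Surroundings:** the flask is standing where it was, and the gripper touches nothing.

No check failed. The only disagreement was in locating the groove: the three camera estimates differed by 2–4 mm, within the 7 mm the tongue has to spare.

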